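Fold out the bottle holder's drying rest and stand the pacifier case on it

TASK

Swing the fold-out rest of the steel bottle holder out, away from its board, until it clicks into its end detent and stays there. Then stand the pacifier case the right way up on the middle of the rest's narrow pad, setting it down rather than dropping it, and leave the holder's rest fully out and the other things on the shelf where they are.

Things in the scene. Friction and masses are not known exactly. Their poses are not given: they have to be found in the camera images.
- holder: Fixed: low wooden bench board (top 50 mm up) with a clamped steel post (top 112 mm up) at its front edge. Origin: on the shelf under the post's axis. +x points over the board, which spans x 8 to 128, y -160 to 40 mm. A clear bottle with mint cap (60 mm diameter, top 194 mm up) stands on it at x 60, y -110 mm, in a steel ring joined to the post by a thin rod 106 mm up.
- rest (a joint): Angle of the fold-out rest about the post, rad, anticlockwise from above. 0: folded, along the holder's +y, parallel to the board's front edge. 1.571: fully out at its stop, square to that edge, along the holder's -x. A sprung detent resists from about 1.0 to 1.37; beyond, it snaps to the stop and stays; before, it stays or springs back a little. A sideways push of 2 to 5 N at the pad is enough.
- rest_pad (a point): Centre of the top face of the rest's pad, 94 mm above the shelf, 120 mm from the hinge axis. Pad: blue plate, 110 mm long, 44 mm wide, 12 mm thick, free underneath; a steel strut 18 mm wide joins it to the post. x axis: along the rest, away from the post; y: across the pad, towards greater joint angles; z up.
- rest_hinge (a point): Point on the rest's hinge axis (the post's axis), 94 mm above the shelf; axes as for rest_pad.
- case: Loose pacifier case, a closed box 80 mm long (its x), 52 mm wide (its y), 45 mm high, about 90 g: coral-pink, its upper half translucent. Origin: centre of its underside, z up.
- dish: Bystander: white ceramic dish, 84 mm diameter, 26 mm high, loose. Origin: centre of its underside.
- tub: Bystander: yellow lidded tub, 74 mm diameter, 48 mm high, loose. Origin: centre of its underside.
- spoon: Bystander: bamboo spoon, 190 mm long, lying flat along its x, loose.
Not all that is in view belongs to the job. Several things look just like the case: the one meant starts farthest to the robot's right.

How it is judged:
On the way, in this order (a step that is already met when the one before it is completed fails the run):
1. the rest is fully out in its detent (within 0.08 rad of its stop) (value of joint rest above 1.49 rad), for 0.3 s.
2. the pacifier case stands on the rest's pad (z of case in the frame of rest_pad between -0.006 and 0.006 m and horizontal distance between case and rest_pad below 0.035 m and angle between case's own z axis and vertical below 0.12 rad), for 0.2 s.
At the end, for the whole second after the job is handed in: The rest is within 0.08 rad of its stop; the case stands upright (within 0.12 rad) and at rest on the pad, its underside within 6 mm of the pad's top and its centre within 35 mm of the pad's centre (all of step 2 and value of joint rest above 1.49 rad and linear speed of case below 0.02 m/s); the robot touches nothing.
It fails at once if the case is dropped: falling freely faster than 0.7 m/s (a fall of about 25 mm) (linear speed of case above 0.7 m/s and contact force between the fingers and case below 0.05 N).
It fails at once if the dish, the tub or the spoon is moved by more than 30 mm (distance of any of dish, tub, spoon from where it was at the start of the episode above 0.03 m).
It also fails if it takes over 70 s, if anything falls off the work surface, if the arm or the gripper's body presses on something with over 40 N, if the wrist force passes 120 N, or if a joint passes its speed limit or range.

ROBOT

A 7-joint arm with a two-finger parallel gripper is mounted at the origin on the work surface. World frame = base frame: x ahead of the robot, y to its left, z up, the work surface at z = 0. Lengths are in m, angles in rad, forces in N, time in s.
With the tool pointing down it reaches from about 0.4 to 0.875 m from the base axis. Payload 19.3 kg.
Tool frame: the origin (TCP) lies at the very end of the fingers, on their centre line; the grasp point (between the pads) lies 19 mm behind it; z points along the fingers, y is the line along which they close (so a half turn about z gives the same grasp; the last joint's range is limited). The gripper opens to 85 mm and grips with 20 to 120 N. Pads are 22 mm wide; open, the fingers measure 114 mm over their backs; the gripper's body (76 mm by 85 mm) begins 54 mm behind the grasp point. The pads swing forward as they close: fully open they stand 13 mm farther back than shut.
Start: joints at [1.031, 0.521, -0.036, 1.599, 0.021, 1.021, -0.113], TCP at [0.283, -0.557, 0.193] pointing down, gripper open.
Joint ranges: [-2.91, 2.91], [-0.3, 2.13], [-1.5, 1.42], [0.17, 2.43], [-1.26, 4.41], [0.16, 1.93], [-2.52, 2.52]. Speed limits (rad/s): [1.89, 1.89, 2.39, 2.39, 3.01, 3.01, 3.01].

INTERFACE

Orientations are given as [roll, pitch, yaw] about the fixed x, y, z axes, in that order (R = Rz(yaw) Ry(pitch) Rx(roll)).
In Python, from workcell import observe, grab_frame, job_done gives the robot as it stands.
- The arm moves only by the tool move_arm, never from a script. Its argument "plan" is a list that holds one entry, the list of rows, each a list of 7 numbers: the shift along the tool's x, y, z each as a share of 0.02 m, from -1 to 1, then the turn, a rotation vector about the tool's x, y, z each as a share of 6 degrees, from -1 to 1, then the opening, from -1 (shut) to 1 (fully open). A call has exactly 10 rows; each row shifts and turns the commanded pose from where the row before left it, along the tool's axes as they then stand; what a row does not reach is not made up. A row lasts 1/10 s, in which the tool goes at most 50 mm and 8.59 degrees, less where a joint would pass 70% of its speed; a pose out of reach is approached as far as the arm can. A call with a number of a shift or a turn outside -1 to 1 is refused whole. A call with a gripper value outside its range is refused whole. The fingers move at their own pace and stop on an object; "grip_force" is the grip in N (left out, the last holds). Time passes only in rows, so rows that do not move let the fingers close, or fill a call up. It gives the time, the measured TCP pose, the force, the opening and the grip force at its end, in the units of the state.
- observe(): the state, without advancing time (a new reading comes with each control period).
- grab_frame(name): name is "scene" or "top"; returns a dict with "color" (384x512x3 uint8, red, green, blue), "intrinsics" (3x3 intrinsics, pixels), "position" and "orientation" of the camera in the world. Camera axes: x right, y down, z forward; pixel columns grow to the right and rows downward; lengths in m; the calibration is good to about 2 mm. A picture is of the moment at which its call begins. There is no depth.
- job_done(): hands the job in; it is judged then, once.
The state is a dict: "clock": time; "qpos": joint angles; "qd": joint speeds; "joint_efforts": joint torques, N m; "position": TCP position; "tool_rot": TCP orientation; "force": force on the tool from outside, world axes, zero at the start; "moment": the same for the moment, N m; "grip_width": finger opening in m; "finger_force": force on a finger pad.
Only numpy, scipy, OpenCV 4.12 (cv2) and the standard library are available. Lean on these libraries where they do the work, as an engineer would, in place of code of your own. Each camera call takes 0.05 s, during which the arm holds its last target. There are 200 camera calls.

## Working session

There is one attempt and no reset: what is moved stays moved. The work goes in short steps, Python scripts to look and compute and a tool call to move; the robot and the scene stay as the last step left them, time stands still between calls to the robot, and variables do not carry over. Pictures are saved under pics/ and viewed, at most 10 in all, crops included, and the job is handed in when it is done.

Besides the shell and the picture viewer there is one more tool, called after "Call:" as a command line: name --argument value ..., lists and objects as JSON in quotes. move_arm: Moves the arm, as the interface text tells. Shift numbers are shares of 0.02 m and turn numbers shares of 6 degrees, none past 1 either way. Its arguments: {"type":"object","properties":{"plan":{"type":"array"},"grip_force":{"type":"number"}},"required":["plan"]}

```bash
mkdir -p pics; cat > h.py <<'E'
import numpy as np, cv2, pickle
from workcell import observe, grab_frame, job_done
def snap(n,f):
    d=grab_frame(n); cv2.imwrite(f'pics/{f}.png',cv2.cvtColor(d['color'],cv2.COLOR_RGB2BGR)); pickle.dump(d,open(f'pics/{f}.pkl','wb')); return d
E
python3 - <<'E'
from h import *
for n in('scene','top'):
    d=snap(n,n+'0'); print(d['intrinsics'],d['position'],d['orientation'])
print(observe())
a=[cv2.imread(f'pics/{n}0.png') for n in('scene','top')]
for n,i in zip(('scene','top'),a): cv2.imwrite(f'pics/{n}0b.png',cv2.resize(i,(800,600),interpolation=cv2.INTER_CUBIC))
E
```

```text
[[422.3949933    0.         255.92779016]
 [  0.         422.3949933  190.04102981]
 [  0.           0.           1.        ]] [1.08910672 0.70223179 1.02193177] [-2.3538682   0.01287555  2.38607656]
[[383.86208093   0.         258.26587106]
 [  0.         383.86208093 193.1879889 ]
 [  0.           0.           1.        ]] [0.36245565 0.02576803 1.28128707] [-3.07778395 -0.01842209 -1.57309326]
{'clock': 0.1, 'qpos': array([ 1.03080541,  0.52196353, -0.03633216,  1.5999559 ,  0.02119244,
        1.02110003, -0.11284913]), 'qd': array([ 2.58140747e-04,  1.13032973e-04,  3.00892973e-06, -2.35609083e-03,
        2.53923269e-04, -9.30944064e-04, -2.14698167e-03]), 'joint_efforts': array([ 4.85700031e-03, -9.28489995e+01,  1.98449515e+00, -3.70530760e+01,
        1.81639614e-02,  5.40823050e-03,  5.71262376e-05]), 'position': array([ 0.28275138, -0.55699373,  0.19267581]), 'tool_rot': array([-3.14055250e+00,  6.44647240e-05,  4.69731088e-01]), 'force': array([ 0.06540556, -0.43336466,  0.16730022]), 'moment': array([-0.00414455,  0.02455926,  0.03377512]), 'finger_force': 0.0, 'grip_width': 0.08539881698843521}
```

View pics/scene0b.png

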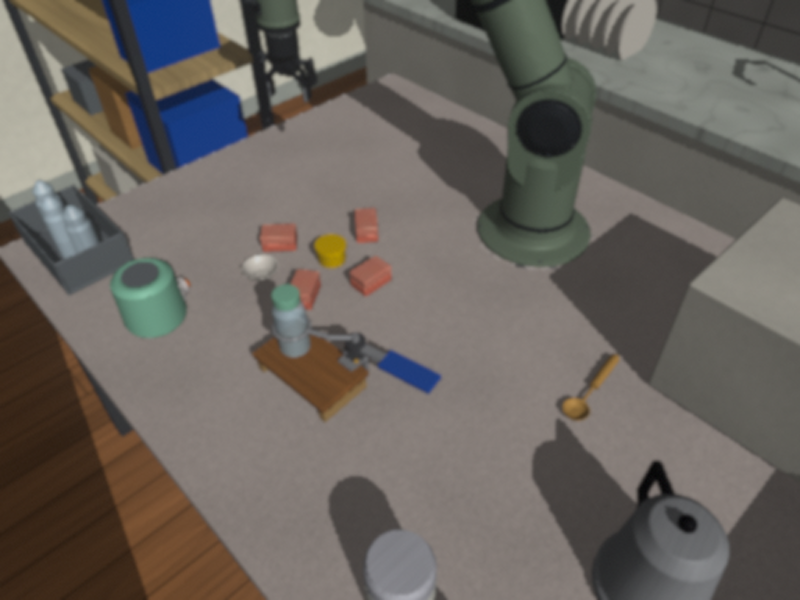

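View pics/top0b.png

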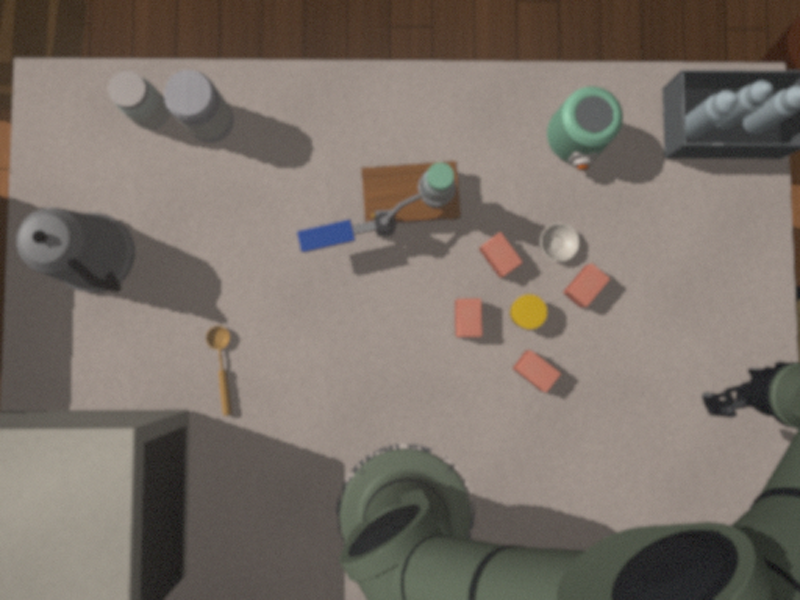

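The scene view shows four coral cases. The rightmost one is at about (279,237) in scene and (587,286) in top (800x600 scale). The blue rest pad is at (410,371) in scene and (326,236) in top, and the post is at (352,345) and (385,223). I'll enlarge both for exact points.

```bash
python3 - <<'E'
import cv2,numpy as np
s=cv2.imread('pics/scene0.png');t=cv2.imread('pics/top0.png')
A=s[125:265,155:295]; B=t[95:235,185:405]
cv2.imwrite('pics/c1.png',np.vstack([cv2.resize(s[135:255,155:289],None,fx=5,fy=5,interpolation=cv2.INTER_CUBIC)]))
cv2.imwrite('pics/c2.png',cv2.resize(t[100:210,185:405],None,fx=3.6,fy=3.6,interpolation=cv2.INTER_CUBIC))
E
```

```text
(no output)
```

View pics/c1.png

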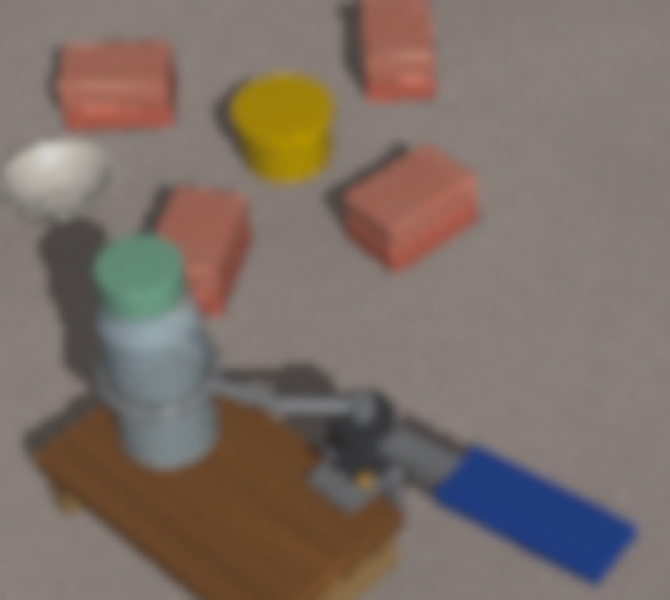

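View pics/c2.png

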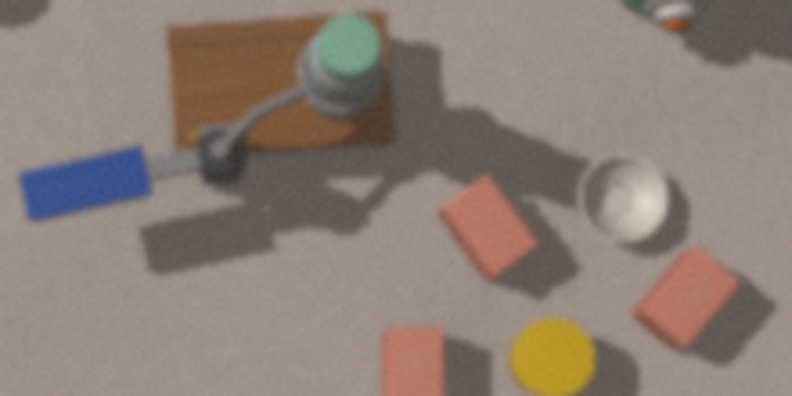

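The crops show the pad corners, post and case corners clearly. Next I triangulate the matching corners.

```bash
cat >> h.py <<'E'
from scipy.spatial.transform import Rotation as Ro
def ray(d,px):
    K=d['intrinsics'];R=Ro.from_euler('xyz',d['orientation']).as_matrix()
    v=R@np.linalg.solve(K,[px[0],px[1],1]); return np.array(d['position']),v/np.linalg.norm(v)
def tri(a,pa,b,pb):
    A=np.zeros((3,3));y=np.zeros(3);L=[ray(a,pa),ray(b,pb)]
    for c,v in L:
        P=np.eye(3)-np.outer(v,v);A+=P;y+=P@c
    X=np.linalg.solve(A,y); return X,max(np.linalg.norm((np.eye(3)-np.outer(v,v))@(X-c)) for c,v in L)
def onz(d,px,z):
    c,v=ray(d,px); return c+v*(z-c[2])/v[2]
def proj(d,X):
    R=Ro.from_euler('xyz',d['orientation']).as_matrix(); q=d['intrinsics']@(R.T@(np.array(X)-d['position'])); return q[:2]/q[2]
def ld(f): return pickle.load(open(f'pics/{f}.pkl','rb'))
E
python3 - <<'E'
from h import *
np.set_printoptions(precision=4,suppress=True)
s,t=ld('scene0'),ld('top0')
S=lambda u,v:(155+u/5-.4,135+v/5-.4); T=lambda u,v:(185+u/3.6-.36,100+v/3.6-.36)
for n,a,b in [('padO-',(637,530),(30,220)),('padO+',(597,582),(20,174)),('padI+',(437,492),(141,147)),('padI-',(475,447),(151,193)),
 ('c1',(60,90),(692,247)),('c2',(63,45),(738,283)),('c3',(175,93),(634,312)),('c4',(172,42),(683,348)),
 ('cap',(140,258),(349,44)),('post',(370,405),(220,145)),('tub',(283,102),(553,357))]:
    print(n,*tri(s,S(*a),t,T(*b)), 'top@.094',onz(t,T(*b),.094)[:2],'top@.045',onz(t,T(*b),.045)[:2],'@.05',onz(t,T(*b),.05)[:2])
print('board',[onz(t,T(*b),.05)[:2] for b in [(168,28),(178,148),(385,13),(394,142)]])
print('othercases',[onz(t,T(*b),.045)[:2] for b in [(488,228),(413,375)]],'dish',onz(t,T(625,198),.02))
E
```

```text
padO- [0.54   0.2075 0.0886] 0.00037718802959629653 top@.094 [0.5395 0.2064] top@.045 [0.5468 0.2138] @.05 [0.5461 0.2131]
padO+ [0.5806 0.2167 0.087 ] 0.00028046840954061016 top@.094 [0.5796 0.2153] top@.045 [0.5885 0.2232] @.05 [0.5876 0.2224]
padI+ [0.6037 0.1114 0.0913] 0.00029955846835364114 top@.094 [0.6033 0.1109] top@.045 [0.6133 0.1145] @.05 [0.6122 0.1141]
padI- [0.5642 0.1019 0.0903] 0.0007374738378266102 top@.094 [0.5631 0.1022] top@.045 [0.5714 0.1053] @.05 [0.5705 0.105 ]
c1 [ 0.5238 -0.3859  0.0429] 0.0015187660280714596 top@.094 [ 0.5161 -0.3678] top@.045 [ 0.5224 -0.3841] @.05 [ 0.5218 -0.3824]
c2 [ 0.4915 -0.4278  0.0422] 0.002104826550631248 top@.094 [ 0.4846 -0.4073] top@.045 [ 0.4897 -0.4252] @.05 [ 0.4892 -0.4234]
c3 [ 0.4638 -0.3319  0.0379] 0.0003339652466859347 top@.094 [ 0.4594 -0.316 ] top@.045 [ 0.4634 -0.3301] @.05 [ 0.463  -0.3287]
c4 [ 0.4317 -0.3755  0.042 ] 0.0008789594931773928 top@.094 [ 0.4281 -0.358 ] top@.045 [ 0.4308 -0.3739] @.05 [ 0.4306 -0.3723]
cap [ 0.6659 -0.062   0.1972] 0.00019505576652614073 top@.094 [ 0.6946 -0.0702] top@.045 [ 0.7083 -0.0742] @.05 [ 0.7069 -0.0738]
post [0.5995 0.0448 0.1088] 0.003603509988019766 top@.094 [0.6052 0.0425] top@.045 [0.6152 0.0431] @.05 [0.6142 0.0431]
tub [ 0.4229 -0.2549  0.0518] 0.0004215334240880199 top@.094 [ 0.4205 -0.2449] top@.045 [ 0.4229 -0.2561] @.05 [ 0.4226 -0.255 ]
board [array([0.7211, 0.0901]), array([0.6114, 0.0809]), array([ 0.7356, -0.1067]), array([ 0.6171, -0.1139])]
othercases [array([ 0.5397, -0.199 ]), array([ 0.4069, -0.1298])] dish [ 0.5713 -0.331   0.02  ]
```

Call:
move_arm --plan '[[[0.8, -1, -0.15, 0, 0, 0.449, -1], [0.8, -1, -0.15, 0, 0, 0.449, -1], [0.8, -1, -0.15, 0, 0, 0.449, -1], [0.8, -1, -0.15, 0, 0, 0.449, -1], [0.8, -1, -0.15, 0, 0, 0.449, -1], [0.8, -1, -0.15, 0, 0, 0.449, -1], [0.8, -1, -0.15, 0, 0, 0.449, -1], [0.8, -1, -0.15, 0, 0, 0.449, -1], [0.8, -1, -0.15, 0, 0, 0.449, -1], [0.8, -1, -0.15, 0, 0, 0.449, -1]]]'

```text
clock: 1.1
position: [0.3859, -0.3242, 0.2232]
tool_rot: [-3.141, 0.0, -0.002]
force: [1.1, -0.2, -0.6]
grip_width: -0.0001
finger_force: 0.0
```

Call:
move_arm --plan '[[[0.4, -1, 0, 0, 0, 0, -1], [0.4, -1, 0, 0, 0, 0, -1], [0.4, -1, 0, 0, 0, 0, -1], [0.4, -1, 0, 0, 0, 0, -1], [0.4, -1, 0, 0, 0, 0, -1], [0.4, -1, 0, 0, 0, 0, -1], [0.4, -1, 0, 0, 0, 0, -1], [0.4, -1, 0, 0, 0, 0, -1], [0.4, -1, 0, 0, 0, 0, -1], [0.4, -1, 0, 0, 0, 0, -1]]]'

```text
clock: 2.1
position: [0.4658, -0.1244, 0.2231]
tool_rot: [-3.142, 0.0, -0.0]
force: [0.2, -0.1, 0.3]
grip_width: -0.0001
finger_force: 0.0
```

Call:
move_arm --plan '[[[0.4, -1, 0, 0, 0, 0, -1], [0.4, -1, 0, 0, 0, 0, -1], [0.4, -1, 0, 0, 0, 0, -1], [0.4, -1, 0, 0, 0, 0, -1], [0.4, -1, 0, 0, 0, 0, -1], [0.4, -1, 0, 0, 0, 0, -1], [0.4, -1, 0, 0, 0, 0, -1], [0.4, -1, 0, 0, 0, 0, -1], [0.4, -1, 0, 0, 0, 0, -1], [0.4, -1, 0, 0, 0, 0, -1]]]'

```text
clock: 3.1
position: [0.5458, 0.0755, 0.2229]
tool_rot: [3.141, 0.001, -0.0]
force: [0.1, -1.1, 0.5]
grip_width: 0.0003
finger_force: 0.0
```

Call:
move_arm --plan '[[[0.8, -0.6, 0, 0, 0, 0, -1], [0.8, -0.6, 0, 0, 0, 0, -1], [0.8, -0.6, 0, 0, 0, 0, -1], [0.8, -0.6, 0, 0, 0, 0, -1], [0.8, -0.6, 0, 0, 0, 0, -1], [0, -0.6, 0, 0, 0, 0, -1], [0, -0.6, 0, 0, 0, 0, -1], [0, -0.6, 0, 0, 0, 0, -1], [0, -0.6, 0, 0, 0, 0, -1], [0, -0.6, 0, 0, 0, 0, -1]]]'

```text
clock: 4.1
position: [0.6256, 0.1957, 0.2234]
tool_rot: [-3.142, -0.0, -0.0]
force: [-0.2, -0.8, 0.8]
grip_width: -0.0
finger_force: 0.0
```

Call:
move_arm --plan '[[[0, 0, 0.75, 0, 0, 0, -1], [0, 0, 0.75, 0, 0, 0, -1], [0, 0, 0.75, 0, 0, 0, -1], [0, 0, 0.75, 0, 0, 0, -1], [0, 0, 0.75, 0, 0, 0, -1], [0, 0, 0.75, 0, 0, 0, -1], [0, 0, 0.75, 0, 0, 0, -1], [0, 0, 0.75, 0, 0, 0, -1], [0, 0, 0.75, 0, 0, 0, -1], [0, 0, 0.75, 0, 0, 0, -1]]]'

```text
clock: 5.1
position: [0.6258, 0.1947, 0.072]
tool_rot: [-3.142, 0.0, -0.0]
force: [-0.0, -0.0, -0.4]
grip_width: 0.0003
finger_force: 0.0
```

```bash
python3 - <<'E'
import numpy as np
# finger path: radius .14 along rest, d behind
for th in np.arange(.3,1.66,.15):
    u=np.array([-np.sin(th),np.cos(th)]);n=np.array([-np.cos(th),-np.sin(th)])
    print(round(th,2),(np.array([.602,.044])+.14*u-.035*n).round(3))
E
```

```text
0.3 [0.594 0.188]
0.45 [0.573 0.185]
0.6 [0.552 0.179]
0.75 [0.532 0.17 ]
0.9 [0.514 0.158]
1.05 [0.498 0.144]
1.2 [0.484 0.127]
1.35 [0.473 0.109]
1.5 [0.465 0.089]
1.65 [0.46  0.068]
```

Call:
move_arm --plan '[[[-0.55, 0.05, 0, 0, 0, 0, -1], [-0.55, 0.05, 0, 0, 0, 0, -1], [-0.55, 0.05, 0, 0, 0, 0, -1], [-0.55, 0.1, 0, 0, 0, 0, -1], [-0.55, 0.15, 0, 0, 0, 0, -1], [-0.55, 0.15, 0, 0, 0, 0, -1], [-0.55, 0.2, 0, 0, 0, 0, -1], [-0.55, 0.3, 0, 0, 0, 0, -1], [-0.55, 0.35, 0, 0, 0, 0, -1], [-0.55, 0.4, 0, 0, 0, 0, -1]]]'

```text
clock: 6.1
position: [0.5154, 0.1587, 0.0727]
tool_rot: [-3.141, -0.0, -0.0]
force: [0.3, 0.4, -0.1]
grip_width: -0.0004
finger_force: 0.0
```

Call:
move_arm --plan '[[[-0.3, 0.25, 0, 0, 0, 0, -1], [-0.28, 0.26, 0, 0, 0, 0, -1], [-0.25, 0.27, 0, 0, 0, 0, -1], [-0.23, 0.28, 0, 0, 0, 0, -1], [-0.22, 0.29, 0, 0, 0, 0, -1], [-0.2, 0.3, 0, 0, 0, 0, -1], [-0.18, 0.3, 0, 0, 0, 0, -1], [-0.16, 0.3, 0, 0, 0, 0, -1], [-0.15, 0.3, 0, 0, 0, 0, -1], [-0.13, 0.3, 0, 0, 0, 0, -1]]]'

```text
clock: 7.1
position: [0.4736, 0.1013, 0.0732]
tool_rot: [-3.142, -0.0, -0.0]
force: [0.7, -0.2, 0.2]
grip_width: 0.0
finger_force: 0.0
```

Call:
move_arm --plan '[[[-0.1, 0.15, 0, 0, 0, 0, -1], [-0.1, 0.15, 0, 0, 0, 0, -1], [-0.1, 0.15, 0, 0, 0, 0, -1], [-0.05, 0.15, 0, 0, 0, 0, -1], [-0.05, 0.15, 0, 0, 0, 0, -1], [0, 0.1, 0, 0, 0, 0, -1], [0, 0, 0, 0, 0, 0, -1], [0, 0, 0, 0, 0, 0, -1], [0, 0, 0, 0, 0, 0, -1], [0, 0, 0, 0, 0, 0, -1]]]'

```text
clock: 8.1
position: [0.4658, 0.0849, 0.0732]
tool_rot: [-3.141, -0.0, -0.0]
force: [-0.9, 0.2, 0.4]
grip_width: 0.0001
finger_force: 0.0
```

```bash
python3 - <<'E'
from h import *
a=snap('scene','s1');b=snap('top','t1')
i=cv2.imread('pics/s1.png');j=cv2.imread('pics/t1.png')
f=lambda m:cv2.resize(m,(400,400),interpolation=cv2.INTER_CUBIC)
cv2.imwrite('pics/v1.png',np.hstack([f(i[170:290,180:300]),f(j[100:220,180:300])]))
E
```

```text
(no output)
```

View pics/v1.png

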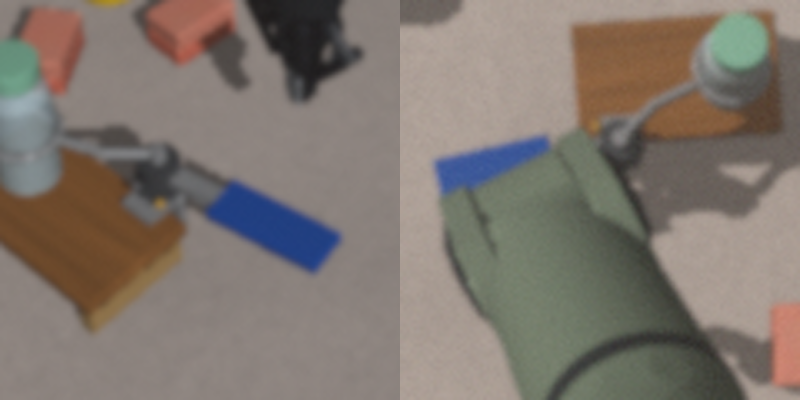

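```bash
python3 - <<'E'
from h import *
s=ld('s1');o=observe();print(o['position'],o['force'],o['grip_width'])
for z in (0,.0732,.1):
  p=proj(s,[.4658,.0849,z]);print(z,p,(p-[180,170])/.3)
for c in [(.54,.2075,.0886),(.5642,.1019,.0903)]:print((proj(s,c)-[180,170])/.3)
E
```

```text
[0.46579943 0.08482989 0.07317915] [ 0.97430588 -0.3094031  -0.83259658] -0.00021567806696996808
0 [269.64744121 223.23077127] [298.82480404 177.43590425]
0.0732 [269.88793893 207.57733286] [299.6264631  125.25777621]
0.1 [269.98087509 201.5283338 ] [299.93625031 105.09444598]
[339.60246397 235.33431621]
[232.88739749 180.07154808]
```

```bash
python3 - <<'E'
from h import *
s=ld('s1')
i=cv2.imread('pics/s1.png')
cv2.imwrite('pics/v2.png',cv2.resize(i[110:230,220:330],None,fx=5,fy=5,interpolation=cv2.INTER_CUBIC))
for c in [(.4658,.0849,.0732),(.4658,.1274,.0732),(.4658,.0424,.0732),(.4658,.0849,.146),(.4658,.1274,.108),(.4658,.0849,.108)]:print(c,(proj(s,c)-[220,110])*5)
E
```

```text
(0.4658, 0.0849, 0.0732) [249.43969465 487.88666432]
(0.4658, 0.1274, 0.0732) [299.18752032 525.32415969]
(0.4658, 0.0424, 0.0732) [201.37402148 451.715065  ]
(0.4658, 0.0849, 0.146) [250.73501973 403.57696173]
(0.4658, 0.1274, 0.108) [300.7863992  485.91079207]
(0.4658, 0.0849, 0.108) [250.04577619 448.43822383]
```

View pics/v2.png

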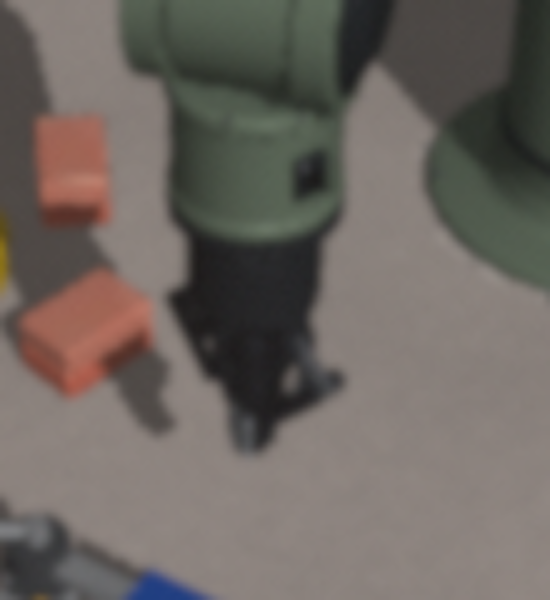

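The picture shows the rest unmoved. The closed fingertip appears at (250,450) in the crop, but a TCP at the reported height would project to (249,488). So the tip is really about 35 mm higher than reported, and it passed over the pad. I'll check this by touching the free shelf below.

Call:
move_arm --plan '[[[0, 0, 0.5, 0, 0, 0, -1], [0, 0, 0.5, 0, 0, 0, -1], [0, 0, 0.5, 0, 0, 0, -1], [0, 0, 0.5, 0, 0, 0, -1], [0, 0, 0.5, 0, 0, 0, -1], [0, 0, 0.3, 0, 0, 0, -1], [0, 0, 0.2, 0, 0, 0, -1], [0, 0, 0.1, 0, 0, 0, -1], [0, 0, 0.1, 0, 0, 0, -1], [0, 0, 0, 0, 0, 0, -1]]]'

```text
clock: 9.2
position: [0.4659, 0.0848, 0.0092]
tool_rot: [-3.142, -0.0, -0.0]
force: [-1.3, -0.4, 0.3]
grip_width: 0.0002
finger_force: 0.0
```

Call:
move_arm --plan '[[[0, 0, 0.1, 0, 0, 0, -1], [0, 0, 0.1, 0, 0, 0, -1], [0, 0, 0.1, 0, 0, 0, -1], [0, 0, 0.1, 0, 0, 0, -1], [0, 0, 0.1, 0, 0, 0, -1], [0, 0, 0.1, 0, 0, 0, -1], [0, 0, 0.1, 0, 0, 0, -1], [0, 0, 0, 0, 0, 0, -1], [0, 0, 0, 0, 0, 0, -1], [0, 0, 0, 0, 0, 0, -1]]]'

```text
clock: 10.2
position: [0.4658, 0.0848, -0.0047]
tool_rot: [-3.142, -0.0, -0.0]
force: [0.5, 0.5, 0.5]
grip_width: -0.0
finger_force: 0.0
```

```bash
python3 - <<'E'
from h import *
s=snap('scene','s2');o=observe();p=o['position'];print(p,o['force'])
i=cv2.imread('pics/s2.png')
cv2.imwrite('pics/v3.png',cv2.resize(i[160:250,220:330],None,fx=6,fy=6,interpolation=cv2.INTER_CUBIC))
for z in (0,.02,.04,.06):print(z,(proj(s,[p[0],p[1],z])-[220,160])*6)
E
```

```text
[ 0.46583723  0.08477979 -0.00471472] [-0.26034805  0.46419566 -0.40720795]
0 [297.67507381 379.29728808]
0.02 [298.05595071 354.36104735]
0.04 [298.44500746 328.88926643]
0.06 [298.84251044 302.86450586]
```

View pics/v3.png

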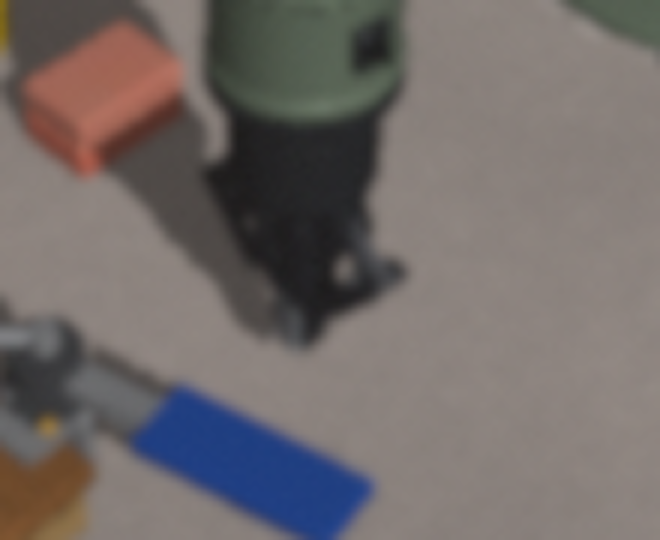

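Call:
move_arm --plan '[[[0, 0, 0.2, 0, 0, 0, -1], [0, 0, 0.2, 0, 0, 0, -1], [0, 0, 0.2, 0, 0, 0, -1], [0, 0, 0.2, 0, 0, 0, -1], [0, 0, 0.2, 0, 0, 0, -1], [0, 0, 0.05, 0, 0, 0, -1], [0, 0, 0.05, 0, 0, 0, -1], [0, 0, 0.05, 0, 0, 0, -1], [0, 0, 0.05, 0, 0, 0, -1], [0, 0, 0, 0, 0, 0, -1]]]'

```text
clock: 11.25
position: [0.4658, 0.0848, -0.0288]
tool_rot: [-3.142, -0.0, -0.0]
force: [-0.7, -0.3, 0.2]
grip_width: -0.0005
finger_force: 0.0
```

Call:
move_arm --plan '[[[0, 0, 0.05, 0, 0, 0, -1], [0, 0, 0.05, 0, 0, 0, -1], [0, 0, 0.05, 0, 0, 0, -1], [0, 0, 0.05, 0, 0, 0, -1], [0, 0, 0, 0, 0, 0, -1], [0, 0, 0, 0, 0, 0, -1], [0, 0, 0, 0, 0, 0, -1], [0, 0, 0, 0, 0, 0, -1], [0, 0, 0, 0, 0, 0, -1], [0, 0, 0, 0, 0, 0, -1]]]'

```text
clock: 12.25
position: [0.4658, 0.0848, -0.0328]
tool_rot: [-3.142, 0.0, -0.0]
force: [-0.2, 0.2, 0.3]
grip_width: -0.0001
finger_force: 0.0
```

Call:
move_arm --plan '[[[0, 0, 0.05, 0, 0, 0, -1], [0, 0, 0.05, 0, 0, 0, -1], [0, 0, 0.05, 0, 0, 0, -1], [0, 0, 0.05, 0, 0, 0, -1], [0, 0, 0, 0, 0, 0, -1], [0, 0, 0, 0, 0, 0, -1], [0, 0, 0, 0, 0, 0, -1], [0, 0, 0, 0, 0, 0, -1], [0, 0, 0, 0, 0, 0, -1], [0, 0, 0, 0, 0, 0, -1]]]'

```text
clock: 13.25
position: [0.4658, 0.0848, -0.0368]
tool_rot: [-3.142, -0.0, -0.0]
force: [1.4, -0.5, -0.0]
grip_width: 0.0
finger_force: 0.0
```

```bash
python3 - <<'E'
from h import *
s=snap('scene','s3');o=observe();p=o['position'];print(p)
i=cv2.imread('pics/s3.png')
m=cv2.resize(i[160:250,220:330],None,fx=6,fy=6,interpolation=cv2.INTER_CUBIC)
cv2.imwrite('pics/v4.png',m)
for z in (0,.01,.02):print(z,(proj(s,[p[0],p[1],z])-[220,160])*6)
E
```

```text
[ 0.46580578  0.08476435 -0.03678808]
0 [297.69689806 379.24994345]
0.01 [297.88644227 366.84766922]
0.02 [298.07800018 354.31363421]
```

View pics/v4.png

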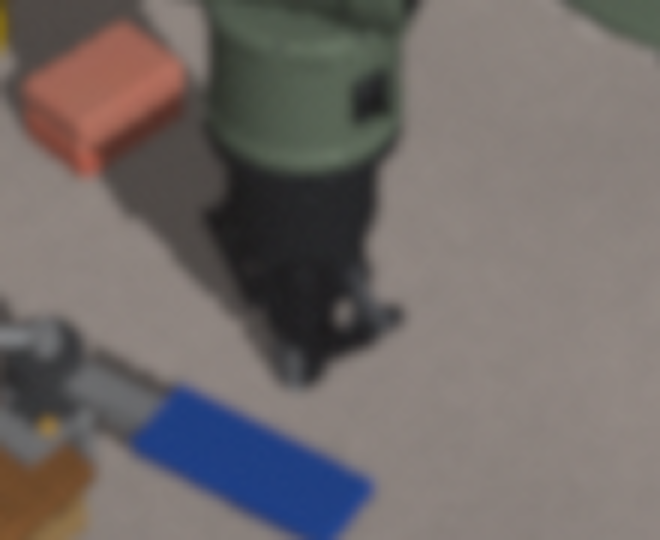

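Tip at (300,385) with its shadow meeting it, so it is almost on the shelf. I'll go down a few more millimetres.

Call:
move_arm --plan '[[[0, 0, 0.05, 0, 0, 0, -1], [0, 0, 0.05, 0, 0, 0, -1], [0, 0, 0.05, 0, 0, 0, -1], [0, 0, 0, 0, 0, 0, -1], [0, 0, 0, 0, 0, 0, -1], [0, 0, 0, 0, 0, 0, -1], [0, 0, 0, 0, 0, 0, -1], [0, 0, 0, 0, 0, 0, -1], [0, 0, 0, 0, 0, 0, -1], [0, 0, 0, 0, 0, 0, -1]]]'

```text
clock: 14.3
position: [0.466, 0.0848, -0.0383]
tool_rot: [3.141, -0.001, -0.0]
force: [-12.4, -0.9, 53.8]
grip_width: 0.0002
finger_force: 26.9
```

Call:
move_arm --plan '[[[0, 0, -0.5, 0, 0, 0, -1], [0, 0, -0.6, 0, 0, 0, -1], [0, 0, -0.7, 0, 0, 0, -1], [0, 0, -0.7, 0, 0, 0, -1], [0, 0, -0.7, 0, 0, 0, -1], [0, 0, -0.7, 0, 0, 0, -1], [0, 0, -0.7, 0, 0, 0, -1], [0, 0, -0.8, 0, 0, 0, -1], [0, 0, -0.8, 0, 0, 0, -1], [0, 0, -0.8, 0, 0, 0, -1]]]'

```text
clock: 15.3
position: [0.4657, 0.0847, 0.1012]
tool_rot: [-3.142, -0.0, -0.0]
force: [-0.4, 0.4, 0.8]
grip_width: 0.0
finger_force: 0.0
```

Call:
move_arm --plan '[[[0.8, -0.55, 0, 0, 0, 0, -1], [0.8, -0.55, 0, 0, 0, 0, -1], [0.8, -0.55, 0, 0, 0, 0, -1], [0.8, -0.55, 0, 0, 0, 0, -1], [0.8, -0.55, 0, 0, 0, 0, -1], [0.8, -0.55, 0, 0, 0, 0, -1], [0.8, -0.55, 0, 0, 0, 0, -1], [0.8, -0.55, 0, 0, 0, 0, -1], [0.8, -0.55, 0, 0, 0, 0, -1], [0.8, -0.55, 0, 0, 0, 0, -1]]]'

```text
clock: 16.3
position: [0.6263, 0.195, 0.1005]
tool_rot: [-3.142, 0.0, -0.0]
force: [0.9, 0.1, 0.1]
grip_width: 0.0002
finger_force: 0.0
```

Call:
move_arm --plan '[[[0, 0, 0.33, 0, 0, 0, -1], [0, 0, 0.33, 0, 0, 0, -1], [0, 0, 0.33, 0, 0, 0, -1], [0, 0, 0.33, 0, 0, 0, -1], [0, 0, 0.33, 0, 0, 0, -1], [0, 0, 0.33, 0, 0, 0, -1], [0, 0, 0.33, 0, 0, 0, -1], [0, 0, 0.33, 0, 0, 0, -1], [0, 0, 0.33, 0, 0, 0, -1], [0, 0, 0.33, 0, 0, 0, -1]]]'

```text
clock: 17.3
position: [0.6258, 0.1947, 0.0336]
tool_rot: [-3.142, 0.0, -0.0]
force: [0.2, -0.4, -0.1]
grip_width: 0.0002
finger_force: 0.0
```

Call:
move_arm --plan '[[[-0.55, 0.05, 0, 0, 0, 0, -1], [-0.55, 0.05, 0, 0, 0, 0, -1], [-0.55, 0.05, 0, 0, 0, 0, -1], [-0.55, 0.1, 0, 0, 0, 0, -1], [-0.55, 0.15, 0, 0, 0, 0, -1], [-0.55, 0.15, 0, 0, 0, 0, -1], [-0.55, 0.2, 0, 0, 0, 0, -1], [-0.55, 0.3, 0, 0, 0, 0, -1], [-0.55, 0.35, 0, 0, 0, 0, -1], [-0.55, 0.4, 0, 0, 0, 0, -1]]]'

```text
clock: 18.3
position: [0.5155, 0.1587, 0.0341]
tool_rot: [-3.141, -0.0, -0.0]
force: [0.9, -0.9, -0.7]
grip_width: -0.0002
finger_force: 0.2
```

Call:
move_arm --plan '[[[-0.3, 0.25, 0, 0, 0, 0, -1], [-0.28, 0.26, 0, 0, 0, 0, -1], [-0.25, 0.27, 0, 0, 0, 0, -1], [-0.23, 0.28, 0, 0, 0, 0, -1], [-0.22, 0.29, 0, 0, 0, 0, -1], [-0.2, 0.3, 0, 0, 0, 0, -1], [-0.18, 0.3, 0, 0, 0, 0, -1], [-0.16, 0.3, 0, 0, 0, 0, -1], [-0.15, 0.3, 0, 0, 0, 0, -1], [-0.13, 0.3, 0, 0, 0, 0, -1]]]'

```text
clock: 19.3
position: [0.4735, 0.1013, 0.0342]
tool_rot: [-3.142, 0.0, -0.0]
force: [1.2, 1.0, 0.7]
grip_width: -0.0001
finger_force: 0.5
```

Call:
move_arm --plan '[[[-0.1, 0.15, 0, 0, 0, 0, -1], [-0.1, 0.15, 0, 0, 0, 0, -1], [-0.1, 0.15, 0, 0, 0, 0, -1], [-0.05, 0.15, 0, 0, 0, 0, -1], [-0.05, 0.15, 0, 0, 0, 0, -1], [0, 0.1, 0, 0, 0, 0, -1], [0, 0, 0, 0, 0, 0, -1], [0, 0, 0, 0, 0, 0, -1], [0, 0, 0, 0, 0, 0, -1], [0, 0, 0, 0, 0, 0, -1]]]'

```text
clock: 20.3
position: [0.4658, 0.0849, 0.0342]
tool_rot: [-3.142, -0.0, -0.0]
force: [-0.5, -0.0, -0.1]
grip_width: -0.0003
finger_force: 0.0
```

```bash
cat >> h.py <<'E'
def blue(f,z=.09):
    d=ld(f);c=d['color'].astype(int);m=((c[...,2]>c[...,0]+40)&(c[...,2]>c[...,1]+40)).astype(np.uint8)
    m[:120]=0
    n,l,s,ce=cv2.connectedComponentsWithStats(m);k=1+s[1:,4].argmax()
    ys,xs=np.nonzero(l==k);b=cv2.boxPoints(cv2.minAreaRect(np.c_[xs,ys].astype(np.float32)))
    return s[k,4],onz(d,ce[k],z),np.array([onz(d,p,z)[:2] for p in b])
E
python3 - <<'E'
from h import *
np.set_printoptions(precision=4,suppress=True)
snap('scene','s4')
for f in('s3','s4'):print(*blue(f))
E
```

```text
494 [0.5732 0.1612 0.09  ] [[0.6083 0.1135]
 [0.5659 0.0924]
 [0.5391 0.207 ]
 [0.5805 0.2246]]
259 [0.4988 0.0352 0.09  ] [[0.5325 0.0145]
 [0.4555 0.0077]
 [0.4678 0.057 ]
 [0.5427 0.0622]]
```

Call:
move_arm --plan '[[[0, -0.7, 0, 0, 0, 0, -1], [0, -0.7, 0, 0, 0, 0, -1], [0, -0.7, 0, 0, 0, 0, -1], [0, 0, -1, 0, 0, 0, -1], [0, 0, -1, 0, 0, 0, -1], [0, 0, -1, 0, 0, 0, -1], [0, 0, -1, 0, 0, 0, -1], [0, 0, -1, 0, 0, 0, -1], [0, 0, -1, 0, 0, 0, -1], [0, 0, -1, 0, 0, 0, -1]]]'

```text
clock: 21.35
position: [0.4656, 0.1281, 0.1752]
tool_rot: [-3.141, -0.0, 0.001]
force: [0.1, 0.5, -0.4]
grip_width: 0.0001
finger_force: 0.0
```

```bash
python3 - <<'E'
from h import *
np.set_printoptions(precision=4,suppress=True)
snap('scene','s5');snap('top','t5');print(observe()['position'])
for f in('s5','t5'):print(*blue(f))
E
```

```text
[0.4668 0.1284 0.1764]
385 [0.4815 0.0346 0.09  ] [[0.5325 0.0145]
 [0.4152 0.0058]
 [0.4292 0.0556]
 [0.5431 0.0619]]
422 [0.4819 0.0337 0.09  ] [[0.5315 0.0587]
 [0.5347 0.0178]
 [0.4284 0.0099]
 [0.4253 0.0505]]
```

Call:
move_arm --plan '[[[0.5, 1, 0, 0, 0, 0, -1], [0, 1, 0, 0, 0, 0, -1], [0, 1, 0, 0, 0, 0, -1], [0, 1, 0, 0, 0, 0, -1], [0, 1, 0, 0, 0, 0, -1], [0, 1, 0, 0, 0, 0, -1], [0, 1, 0, 0, 0, 0, -1], [0, 1, 0, 0, 0, 0, -1], [0, 1, 0, 0, 0, 0, -1], [0, 1, 0, 0, 0, 0, -1]]]'

```text
clock: 22.45
position: [0.4757, -0.0731, 0.1737]
tool_rot: [-3.141, 0.001, 0.001]
force: [0.9, -0.4, 0.8]
grip_width: -0.0
finger_force: 0.0
```

Call:
move_arm --plan '[[[0, 1, 0, 0, 0, 0, 0.65], [0, 1, 0, 0, 0, 0, 0.65], [0, 1, 0, 0, 0, 0, 0.65], [0, 1, 0, 0, 0, 0, 0.65], [0, 1, 0, 0, 0, 0, 0.65], [0, 1, 0, 0, 0, 0, 0.65], [0, 1, 0, 0, 0, 0, 0.65], [0, 1, 0, 0, 0, 0, 0.65], [0, 1, 0, 0, 0, 0, 0.65], [0, 1, 0, 0, 0, 0, 0.65]]]'

```text
clock: 23.45
position: [0.476, -0.2731, 0.1736]
tool_rot: [-3.141, 0.001, 0.001]
force: [0.5, -0.1, 0.3]
grip_width: 0.0704
finger_force: 0.0
```

Call:
move_arm --plan '[[[0, 0.89, 0, 0, 0, 0, 0.65], [0, 0.89, 0, 0, 0, 0, 0.65], [0, 0.89, 0, 0, 0, 0, 0.65], [0, 0.89, 0, 0, 0, 0, 0.65], [0, 0.89, 0, 0, 0, 0, 0.65], [0, 0.89, 0, 0, 0, 0, 0.65], [0, 0, 0, 0, 0, 0.98, 0.65], [0, 0, 0, 0, 0, 0.98, 0.65], [0, 0, 0, 0, 0, 0.98, 0.65], [0, 0, 0, 0, 0, 0.98, 0.65]]]'

```text
clock: 24.45
position: [0.4756, -0.3808, 0.1741]
tool_rot: [3.142, 0.0, -0.415]
force: [-0.4, -0.2, 0.7]
grip_width: 0.0702
finger_force: 0.0
```

Call:
move_arm --plan '[[[0, 0, 0, 0, 0, 0.97, 0.65], [0, 0, 0, 0, 0, 0.97, 0.65], [0, 0, 0, 0, 0, 0.97, 0.65], [0, 0, 1, 0, 0, 0, 0.65], [0, 0, 1, 0, 0, 0, 0.65], [0, 0, 1, 0, 0, 0, 0.65], [0, 0, 1, 0, 0, 0, 0.65], [0, 0, 0, 0, 0, 0, 0.65], [0, 0, 0, 0, 0, 0, 0.65], [0, 0, 0, 0, 0, 0, 0.65]]]'

```text
clock: 25.45
position: [0.476, -0.3807, 0.0953]
tool_rot: [-3.141, -0.001, -0.716]
force: [-0.6, -0.4, -0.2]
grip_width: 0.0703
finger_force: 0.0
```

```bash
python3 - <<'E'
from h import *
s=snap('scene','s6');o=observe();p=o['position'];print(p,o['tool_rot'])
i=cv2.imread('pics/s6.png')
for z in(.045,):print((proj(s,[.477,-.379,z])-[130,85])*6,(proj(s,p)-[130,85])*6)
m=cv2.resize(i[85:185,130:240],None,fx=6,fy=6,interpolation=cv2.INTER_CUBIC)
y=o['tool_rot'][2]
for k in(-1,1):
    q=(proj(s,np.array(p)+[0,0,.045]+k*.035*np.array([np.sin(y),-np.cos(y),0]))-[130,85])*6;print(k,q)
cv2.imwrite('pics/v5.png',m)
E
```

```text
[ 0.47609508 -0.38055806  0.09530254] [-3.14136572e+00 -1.49716709e-03 -7.15768214e-01]
[291.65060713 374.2532397 ] [279.38107054 306.67305603]
-1 [262.30480603 281.52428968]
1 [273.86985622 210.01078989]
```

View pics/v5.png

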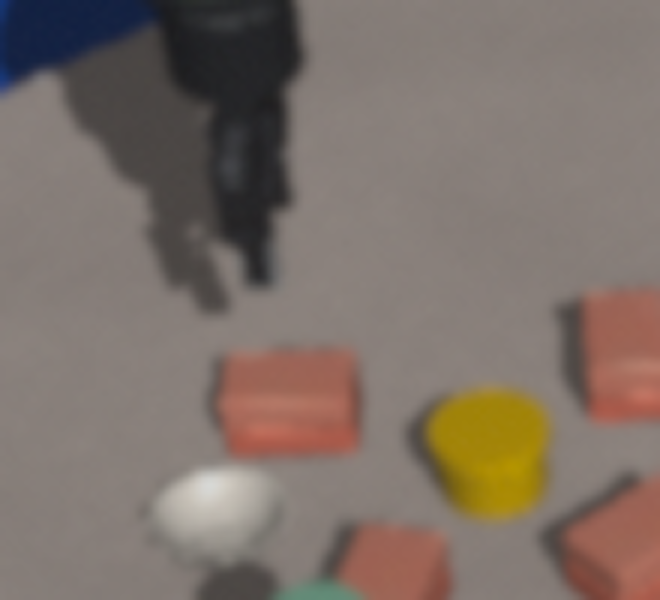

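Near fingertip at (258,284) as predicted; case top centred at (290,375) as predicted; fingers straddle it. Now I descend and grip.

Call:
move_arm --plan '[[[0, 0, 1, 0, 0, 0, 0.65], [0, 0, 1, 0, 0, 0, 0.65], [0, 0, 1, 0, 0, 0, 0.65], [0, 0, 1, 0, 0, 0, 0.65], [0, 0, 0.8, 0, 0, 0, 0.65], [0, 0, 0.6, 0, 0, 0, 0.65], [0, 0, 0.5, 0, 0, 0, 0.65], [0, 0, 0.3, 0, 0, 0, 0.65], [0, 0, 0.2, 0, 0, 0, 0.65], [0, 0, 0, 0, 0, 0, 0.65]]]'

```text
clock: 26.5
position: [0.4755, -0.38, -0.034]
tool_rot: [3.142, 0.0, -0.716]
force: [0.5, -0.5, -1.2]
grip_width: 0.0704
finger_force: 0.0
```

Call:
move_arm --plan '[[[0, 0, 0, 0, 0, 0, -0.2], [0, 0, 0, 0, 0, 0, -0.2], [0, 0, 0, 0, 0, 0, -0.2], [0, 0, 0, 0, 0, 0, -0.2], [0, 0, 0, 0, 0, 0, -0.2], [0, 0, 0, 0, 0, 0, -0.2], [0, 0, 0, 0, 0, 0, -0.2], [0, 0, 0, 0, 0, 0, -0.2], [0, 0, 0, 0, 0, 0, -0.2], [0, 0, 0, 0, 0, 0, -0.2]]]' --grip_force 25

```text
clock: 27.5
position: [0.4759, -0.3802, -0.0333]
tool_rot: [-3.141, -0.001, -0.716]
force: [0.5, 0.1, 6.1]
grip_width: 0.0519
finger_force: 27.2
```

Call:
move_arm --plan '[[[0, 0, -0.5, 0, 0, 0, -0.2], [0, 0, -1, 0, 0, 0, -0.2], [0, 0, -1, 0, 0, -0.947, -0.2], [0, 0, -1, 0, 0, -0.947, -0.2], [0, 0, -1, 0, 0, -0.947, -0.2], [0, 0, -1, 0, 0, -0.947, -0.2], [0, 0, -1, 0, 0, -0.947, -0.2], [0, 0, -1, 0, 0, -0.947, -0.2], [0, 0, -1, 0, 0, -0.947, -0.2], [0, 0, -1, 0, 0, -0.947, -0.2]]]'

```text
clock: 28.5
position: [0.4753, -0.3801, 0.1578]
tool_rot: [3.141, 0.0, 0.082]
force: [0.3, -1.0, 0.0]
grip_width: 0.0517
finger_force: 26.6
```

Call:
move_arm --plan '[[[0.1, -1, 0, 0, 0, 0, -0.2], [0.1, -1, 0, 0, 0, 0, -0.2], [0.1, -1, 0, 0, 0, 0, -0.2], [0.1, -1, 0, 0, 0, 0, -0.2], [0.1, -1, 0, 0, 0, 0, -0.2], [0.1, -1, 0, 0, 0, 0, -0.2], [0.1, -1, 0, 0, 0, 0, -0.2], [0.1, -1, 0, 0, 0, 0, -0.2], [0.1, -1, 0, 0, 0, 0, -0.2], [0.1, -1, 0, 0, 0, 0, -0.2]]]'

```text
clock: 29.5
position: [0.4798, -0.1784, 0.1568]
tool_rot: [3.141, -0.0, 0.078]
force: [0.3, 0.3, 0.0]
grip_width: 0.0517
finger_force: 26.6
```

Call:
move_arm --plan '[[[0.1, -1, 0, 0, 0, 0, -0.2], [0.1, -1, 0, 0, 0, 0, -0.2], [0.1, -1, 0, 0, 0, 0, -0.2], [0.1, -1, 0, 0, 0, 0, -0.2], [0.1, -1, 0, 0, 0, 0, -0.2], [0.1, -1, 0, 0, 0, 0, -0.2], [0.1, -1, 0, 0, 0, 0, -0.2], [0.1, -1, 0, 0, 0, 0, -0.2], [0.1, -1, 0, 0, 0, 0, -0.2], [0.1, -1, 0, 0, 0, 0, -0.2]]]'

```text
clock: 30.5
position: [0.4843, 0.0225, 0.1568]
tool_rot: [3.141, -0.0, 0.078]
force: [0.3, 0.2, -0.7]
grip_width: 0.0519
finger_force: 26.6
```

Call:
move_arm --plan '[[[0, -0.6, 0, 0, 0, 0, -0.2], [0, 0, 0.5, 0, 0, 0, -0.2], [0, 0, 0.6, 0, 0, 0, -0.2], [0, 0, 0.6, 0, 0, 0, -0.2], [0, 0, 0.6, 0, 0, 0, -0.2], [0, 0, 0.6, 0, 0, 0, -0.2], [0, 0, 0.6, 0, 0, 0, -0.2], [0, 0, 0.4, 0, 0, 0, -0.2], [0, 0, 0.3, 0, 0, 0, -0.2], [0, 0, 0, 0, 0, 0, -0.2]]]'

```text
clock: 31.5
position: [0.4831, 0.0338, 0.0715]
tool_rot: [3.142, 0.001, 0.078]
force: [-0.6, -0.1, 0.4]
grip_width: 0.0518
finger_force: 26.6
```

```bash
python3 - <<'E'
from h import *
np.set_printoptions(precision=4,suppress=True)
s=snap('scene','s7');p=observe()['position'];print(p)
m=cv2.resize(s['color'][150:270,180:310,::-1],None,fx=5,fy=5,interpolation=cv2.INTER_CUBIC)
for z in (.094,.105,.15):print(z,(proj(s,[.4817,.034,z])-[180,150])*5)
cv2.imwrite('pics/v6.png',m)
E
```

```text
[0.4834 0.0339 0.072 ]
0.094 [372.9636 234.1483]
0.105 [372.6909 221.5591]
0.15 [371.5403 168.437 ]
```

View pics/v6.png

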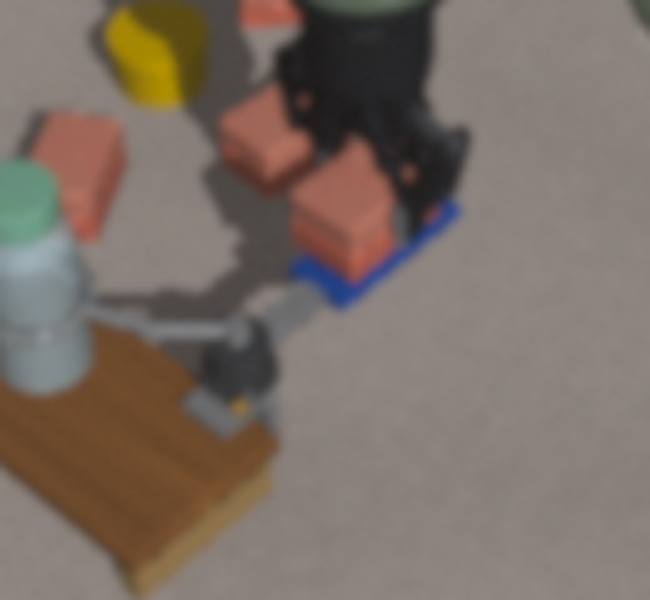

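The case is held just above the pad, centred and aligned with it at about (350,225). I lower it slowly until it touches.

Call:
move_arm --plan '[[[0, 0, 0.1, 0, 0, 0, -0.2], [0, 0, 0.1, 0, 0, 0, -0.2], [0, 0, 0.1, 0, 0, 0, -0.2], [0, 0, 0.1, 0, 0, 0, -0.2], [0, 0, 0.05, 0, 0, 0, -0.2], [0, 0, 0.05, 0, 0, 0, -0.2], [0, 0, 0, 0, 0, 0, -0.2], [0, 0, 0, 0, 0, 0, -0.2], [0, 0, 0, 0, 0, 0, -0.2], [0, 0, 0, 0, 0, 0, -0.2]]]'

```text
clock: 32.55
position: [0.4835, 0.0338, 0.0622]
tool_rot: [-3.142, -0.0, 0.078]
force: [-0.3, -0.2, -0.9]
grip_width: 0.0517
finger_force: 26.6
```

Call:
move_arm --plan '[[[0, 0, 0.05, 0, 0, 0, -0.2], [0, 0, 0, 0, 0, 0, -0.2], [0, 0, 0, 0, 0, 0, -0.2], [0, 0, 0, 0, 0, 0, -0.2], [0, 0, 0, 0, 0, 0, -0.2], [0, 0, 0, 0, 0, 0, -0.2], [0, 0, 0, 0, 0, 0, -0.2], [0, 0, 0, 0, 0, 0, -0.2], [0, 0, 0, 0, 0, 0, -0.2], [0, 0, 0, 0, 0, 0, -0.2]]]'

```text
clock: 33.55
position: [0.4835, 0.0338, 0.0612]
tool_rot: [-3.142, -0.0, 0.078]
force: [-0.3, 0.2, -0.4]
grip_width: 0.0517
finger_force: 26.6
```

Call:
move_arm --plan '[[[0, 0, 0.05, 0, 0, 0, -0.2], [0, 0, 0, 0, 0, 0, -0.2], [0, 0, 0, 0, 0, 0, -0.2], [0, 0, 0, 0, 0, 0, -0.2], [0, 0, 0, 0, 0, 0, -0.2], [0, 0, 0, 0, 0, 0, -0.2], [0, 0, 0, 0, 0, 0, -0.2], [0, 0, 0, 0, 0, 0, -0.2], [0, 0, 0, 0, 0, 0, -0.2], [0, 0, 0, 0, 0, 0, -0.2]]]'

```text
clock: 34.55
position: [0.4835, 0.0338, 0.0606]
tool_rot: [3.141, -0.0, 0.078]
force: [-2.4, -1.2, 8.2]
grip_width: 0.0519
finger_force: 27.6
```

Call:
move_arm --plan '[[[0, 0, 0.05, 0, 0, 0, -0.2], [0, 0, 0, 0, 0, 0, -0.2], [0, 0, 0, 0, 0, 0, -0.2], [0, 0, 0, 0, 0, 0, -0.2], [0, 0, 0, 0, 0, 0, -0.2], [0, 0, 0, 0, 0, 0, -0.2], [0, 0, 0, 0, 0, 0, -0.2], [0, 0, 0, 0, 0, 0, -0.2], [0, 0, 0, 0, 0, 0, -0.2], [0, 0, 0, 0, 0, 0, -0.2]]]'

```text
clock: 35.55
position: [0.4835, 0.0338, 0.0603]
tool_rot: [3.141, -0.001, 0.077]
force: [-10.8, -1.5, 32.2]
grip_width: 0.0518
finger_force: 30.2
```

Contact made. I ease up a little, then release.

Call:
move_arm --plan '[[[0, 0, -0.05, 0, 0, 0, -0.2], [0, 0, 0, 0, 0, 0, -0.2], [0, 0, 0, 0, 0, 0, 0.3], [0, 0, 0, 0, 0, 0, 0.4], [0, 0, 0, 0, 0, 0, 0.5], [0, 0, 0, 0, 0, 0, 0.6], [0, 0, 0, 0, 0, 0, 0.65], [0, 0, 0, 0, 0, 0, 0.65], [0, 0, 0, 0, 0, 0, 0.65], [0, 0, 0, 0, 0, 0, 0.65]]]'

```text
clock: 36.55
position: [0.4835, 0.0338, 0.0602]
tool_rot: [-3.142, 0.0, 0.078]
force: [-0.2, 0.2, 0.3]
grip_width: 0.0703
finger_force: 0.0
```

Call:
move_arm --plan '[[[0, 0, -0.2, 0, 0, 0, 0.65], [0, 0, -0.3, 0, 0, 0, 0.65], [0, 0, -0.5, 0, 0, 0, 0.65], [0, 0, -0.8, 0, 0, 0, 0.65], [0, 0, -0.9, 0, 0, 0, 0.65], [0, 0, -1, 0, 0, 0, 0.65], [0, 0, -1, 0, 0, 0, 0.65], [0, 0, -1, 0, 0, 0, 0.65], [0, 0, -1, 0, 0, 0, 0.65], [0, 0, -0.5, 0, 0, 0, 0.65]]]'

```text
clock: 37.55
position: [0.484, 0.0339, 0.2064]
tool_rot: [-3.141, -0.002, 0.078]
force: [0.1, -0.3, 0.1]
grip_width: 0.0706
finger_force: 0.0
```

```bash
python3 - <<'E'
from h import *
np.set_printoptions(precision=4,suppress=True)
s=snap('scene','s8');snap('top','t8');o=observe();print(o['position'],o['grip_width'],o['force'])
for f in('s8','t8'):
    d=ld(f);c=d['color'].astype(int);m=((c[...,0]>c[...,1]+50)&(c[...,0]>c[...,2]+40)).astype(np.uint8)
    n,l,st,ce=cv2.connectedComponentsWithStats(m)
    for k in range(1,n):
        if st[k,4]>100: print(f,st[k],onz(d,ce[k],.139 if f=='t8' else .12)[:2])
    if f=='s8':print(blue(f)[2])
E
```

```text
[0.4841 0.0339 0.2056] 0.07048081872958117 [-0.1645 -0.2192 -0.7197]
s8 [228 135  12  20 174] [ 0.3877 -0.1739]
s8 [225 165  25  20 302] [ 0.468  -0.0551]
s8 [188 174  16  24 242] [ 0.5882 -0.1148]
s8 [239 179  29  29 493] [0.4891 0.0379]
[[0.5347 0.0187]
 [0.5269 0.0158]
 [0.525  0.0583]
 [0.5327 0.061 ]]
t8 [308 150  25  27 383] [ 0.527  -0.1812]
t8 [294 191  14  24 220] [ 0.4125 -0.1269]
t8 [329 225  29  25 398] [ 0.3052 -0.2474]
```

```bash
python3 - <<'E'
from h import *
import itertools
s=ld('s8');R=Ro.from_euler('z',.078)
P=np.array([proj(s,R.apply([a*.04,b*.026,z])+[.483,.034,.094]) for a,b,z in itertools.product((-1,1),(-1,1),(0,.045))])
print(P.min(0),P.max(0)-P.min(0),cv2.contourArea(cv2.convexHull(P.astype(np.float32))))
E
```

```text
[238.49678982 175.78143859] [30.90210599 32.59841614] 643.6308738648659
```

The observed outline (239–268, 179–208) matches the one predicted for the case upright on the pad, so I hand in.

```bash
python3 -c "
from workcell import job_done
print(job_done())"
```

```text
the job is handed in; nothing more can be done
None
```

I handed the job in with the rest measured fully out at its stop and the pacifier case set down upright near the middle of its pad, after a first swing that passed over the pad because the fingertips sit about 38 mm higher than the reported TCP; no result came back from the hand-in, and I did not re-measure the dish, tub or spoon.

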